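Index the specimen swing arm one hole towards the microscope

TASK

The specimen arm on the bench is locked by a spring index pin. Hook the closed fingertips through and under the pin's pull ring, lift the pin out of its hole, swing the arm exactly one hole towards the stereo microscope and lower the ring so that the pin springs fully home in that hole, then withdraw. Use the fingertips only, without pinching or wrenching the ring, do not touch the sherd, the microscope or the magnifier lamp, and leave the loose things where they are.

Things in the scene. Friction and masses are not known exactly. Their poses are not given: they have to be found in the camera images.
- station: Fixed grey base of the arm. Origin: on the bench surface, on the arm's vertical pivot axis, at its far end. Its -x axis points from the pivot to the middle hole (towards the robot), y to the robot's left. A curved aluminium plate, top 30 mm above the bench, has five 13 mm square holes 190 mm from the pivot, at arm angles -0.56, -0.28, 0, 0.28, 0.56 rad (53 mm apart).
- swing_arm (a joint): Arm angle about the pivot, rad: 0 = middle hole (start); positive = ring end towards the station's +y (robot's left). Flat steel bar 215 x 30 mm, top 44 mm above the bench, running from the pivot towards the robot. With the pin up it turns at about 1 N pushed at the ring and stays where left; with the pin in a hole it is locked, about 0.01 rad of play either way.
- index_pin (a joint): Pin height above home, m: 0 = fully home in a hole, 0.010 = tip just clear of the plate (also its reading when resting on the plate between holes), 0.022 = upper stop. The pin, 10 mm across with a round tip, stands in the arm 190 mm from the pivot; its spring presses down with 4 N at home, 8 N at 0.016, and drops it into a hole it comes over.
- pull_ring: Rigid steel loop on top of the pin, 6 mm round bar, upright across the arm; opening 60 mm wide, 47 mm high, corners cut 10 mm. Origin: centre of the opening, 98.5 mm above the bench with the pin home, 190 mm from the pivot. x runs through the opening, level, towards the pivot; y across; z up. It rises with the pin and turns with the arm. Fingers tilted 45 degrees fit in from either side.
- sherd: A piece of terracotta, about 45 x 40 x 14 mm, fixed on the black round stage (88 mm across, top 52 mm above the bench) 88 mm from the pivot on the arm. Origin at its underside centre. It swings with the arm; do not touch.
- microscope_front (a point): Middle of the front edge (towards the robot), at bench level, of the foot of the white stereo microscope: foot 200 mm (along x) x 150 mm, 310 mm tall, two black eyepieces. Fixed at the far left (y > 0) or far right (y < 0) of the bench; its side tells which way to swing.
- lamp_front (a point): Front edge point (towards the robot), at bench level, of the 170 mm round foot of the white magnifier lamp, 330 mm tall, its round head 180 mm across above the foot. Fixed, on the side opposite the microscope.
- jar: Loose closed jar, 48 mm across, 60 mm tall, origin under its centre, standing left of the hole plate.
- blower: Loose dark rubber bulb blower, 60 mm across, 105 mm tall with an upright nozzle, origin under its centre, standing right of the hole plate.
- tweezers: Loose steel tweezers lying flat, 125 mm long, 5 mm high, between robot and hole plate, left. Origin at the middle of its length.
- brush: Loose small brush lying flat, 150 mm long, between robot and hole plate, right. Origin near the middle of its length.
- beaker: Loose clear beaker, 66 mm across, 85 mm tall, at the right. Origin under its centre.
- sample_box: Loose open white sample box with one divider, 85 x 65 x 28 mm, at the left. Origin under its centre.
- eraser_block: Loose cork block, 55 x 28 x 16 mm, at the right. Origin under its centre.

How it is judged:
On the way, in this order (a step that is already met when the one before it is completed fails the run):
1. the pin is lifted clear of its hole by the ring while the arm is still at the middle hole (value of joint index_pin above 0.0105 m and value of joint swing_arm between -0.06 and 0.06 rad and contact force between the fingers and pull_ring above 0.5 N), for 0.05 s.
2. the arm is swung to the next hole towards the microscope (((world y of microscope_front above 0 m and value of joint swing_arm between 0.22 and 0.34 rad) or (world y of microscope_front below 0 m and value of joint swing_arm between -0.34 and -0.22 rad))), for 0.05 s.
At the end, for the whole second after the job is handed in: The arm is at rest within 0.03 rad of the next hole on the microscope's side (0.28 rad from the middle hole), the pin is home to within 2 mm, and each loose thing is within 30 mm of where it stood (((world y of microscope_front above 0 m and value of joint swing_arm between 0.25 and 0.31 rad) or (world y of microscope_front below 0 m and value of joint swing_arm between -0.31 and -0.25 rad)) and value of joint index_pin below 0.002 m and velocity of joint swing_arm between -0.02 and 0.02 rad/s and distance of each of jar, blower, tweezers, brush, beaker, sample_box, eraser_block from where it was at the start of the episode below 0.03 m); the robot touches nothing.
It fails at once if the ring is pinched or wrenched (over 35 N between fingers and ring) (contact force between the fingers and pull_ring above 35 N).
It fails at once if the sherd is touched (contact force between any of the fingers, the arm and sherd above 1 N).
It fails at once if the microscope or the lamp is knocked (contact force between any of the fingers, the arm and microscope above 3 N or contact force between any of the fingers, the arm and magnifier_lamp above 3 N).
It fails at once if a loose thing is lifted (20 mm) or shoved (30 mm) (distance of any of jar, blower, tweezers, brush, beaker, sample_box, eraser_block from where it was at the start of the episode above 0.03 m or height (world z) of any of jar, blower, tweezers, brush, beaker, sample_box, eraser_block above 0.02 m).
It also fails if it takes over 42 s, if anything falls off the work surface, if the arm or the gripper's body presses on something with over 40 N, if the wrist force passes 120 N, or if a joint passes its speed limit or range.

ROBOT

A 6-joint arm with a two-finger parallel gripper is mounted at the origin on the work surface. World frame = base frame: x ahead of the robot, y to its left, z up, the work surface at z = 0. Lengths are in m, angles in rad, forces in N, time in s.
With the tool pointing down it reaches from about 0.375 to 0.9 m from the base axis. Payload 3.1 kg.
Tool frame: the origin (TCP) lies midway between the tips of the shut fingers; the grasp point (between the pads) lies 19 mm behind it (manip.grasp_offset is the distance from the TCP to the grasp point, in m); z points along the fingers, y is the line along which they close (so a half turn about z gives the same grasp; the last joint's range is limited). The gripper opens to 85 mm and grips with 20 to 120 N. Pads are 22 mm wide; open, the fingers measure 114 mm over their backs; the gripper's body (76 mm by 85 mm) begins 54 mm behind the grasp point. The pads swing forward as they close: fully open they stand 13 mm farther back than shut.
Start: joints at [1.117, 0.527, 1.433, -0, 1.181, -0.178], TCP at [0.17, 0.602, 0.231] pointing down, gripper open.
Joint ranges: [-3.08, 3.08], [-0.75, 2.2], [0.22, 2.44], [-1.43, 4.57], [0, 2.65], [-2.85, 2.85]. Speed limits (rad/s): [2.79, 2.79, 3.14, 3.14, 3.14, 3.14].

INTERFACE

Orientations are given as a unit quaternion [x, y, z, w].
In Python, from station import sensors, cams, order, manip gives the robot as it stands.
- The arm moves only by the tool move_arm, never from a script. Its argument "targets" is a list of rows, each an object of numbers: "dx", "dy", "dz": the shift along the world's x, y, z normalised to -1 to 1, where 1 is 25 mm; "rx", "ry", "rz": the turn, a rotation vector about the world's x, y, z normalised to -1 to 1, where 1 is 30 degrees. A call has exactly 10 rows; each row shifts and turns the commanded pose from where the row before left it; what a row does not reach is not made up. A row lasts 1/8 s, in which the tool goes at most 62.5 mm and 10.7 degrees, less where a joint would pass 70% of its speed; a pose out of reach is approached as far as the arm can. A call with a number of a shift or a turn outside -1 to 1 is refused whole. A call with a gripper value outside its range is refused whole. "claw" is the opening in per cent of the stroke, from 0 (shut) to 100 (fully open), set as the call begins (left out, the last holds). The fingers move at their own pace and stop on an object; "newtons" is the grip in N (left out, the last holds). Time passes only in rows, so rows that do not move let the fingers close, or fill a call up. It gives the time, the measured TCP pose, the force, the opening and the grip force at its end, in the units of the state.
- sensors.sense(): the state, without advancing time (a new reading comes with each control period).
- cams.snapshot(name): name is "scene" or "top" or "wrist"; returns the picture (420x560x3 uint8, red, green, blue); there is no depth.
- cams.camera_model(name): a dict with "fx", "fy", "cx", "cy" (pixels), "extrinsics" (4x4, takes a point from world to camera coordinates). Camera axes: x right, y down, z forward; pixel columns grow to the right and rows downward; lengths in m; the calibration is good to about 2 mm. A picture is of the moment at which its call begins: read the wrist's pose just before it. camera_model takes no time and is no camera call; for the wrist camera it gives the pose at the moment of the call.
- order.sign_off(): hands the job in; it is judged then, once.
The state is a dict: "t": time; "q": joint angles; "qd": joint speeds; "tau": joint torques, N m; "tcp_pos": TCP position; "tool_rot": TCP orientation; "force": force on the tool from outside, world axes, zero at the start; "ft_torque": the same for the moment, N m; "finger_gap": opening from 0.0 (shut) to 1.0 (fully open); "gripper_force": force on a finger pad.
Only numpy, scipy, OpenCV 4.12 (cv2) and the standard library are available. Lean on these libraries where they do the work, as an engineer would, in place of code of your own. Each camera call takes 0.05 s, during which the arm holds its last target. There are 200 camera calls.

## Working session

There is one attempt and no reset: what is moved stays moved. The work goes in short steps, Python scripts to look and compute and a tool call to move; the robot and the scene stay as the last step left them, time stands still between calls to the robot, and variables do not carry over. Pictures are saved under pics/ and viewed, at most 10 in all, crops included, and the job is handed in when it is done.

Besides the shell and the picture viewer there is one more tool, called after "Request:" as a command line: name --argument value ..., lists and objects as JSON in quotes. move_arm: Moves the arm, as the interface text tells. Scaled input: -1 to 1 covers 25 mm each way for a shift and 30 degrees each way for a turn. Its arguments: {"type":"object","properties":{"targets":{"type":"array"},"claw":{"type":"number"},"newtons":{"type":"number"}},"required":["targets"]}

```bash
mkdir -p pics; ls
python3 - <<'E'
from station import sensors,cams
import cv2
s=sensors.sense();print(s['t'],s['tcp_pos'],s['tool_rot'])
for n in("scene","top"):
    cv2.imwrite(f"pics/{n}0.png",cams.snapshot(n)[:,:,::-1]);m=cams.camera_model(n);print(n,m)
E
```

```text
pics
0.0 [0.16928126 0.60091267 0.23034786] [ 1.36987166e-01  9.90572263e-01 -1.00336002e-03 -3.19710284e-04]
scene {'fx': 463.3955896101521, 'fy': 463.3955896101521, 'cx': 272.9703415337561, 'cy': 198.83357733842743, 'extrinsics': array([[-8.29624298e-01,  5.58321617e-01, -7.04759300e-04,
         4.85791395e-01],
       [ 4.83075290e-01,  7.17179840e-01, -5.02286115e-01,
        -2.43677373e-01],
       [-2.79931756e-01, -4.17049217e-01, -8.64701198e-01,
         1.41981466e+00],
       [ 0.00000000e+00,  0.00000000e+00,  0.00000000e+00,
         1.00000000e+00]])}
top {'fx': 441.65797612454594, 'fy': 441.65797612454594, 'cx': 276.3037875723846, 'cy': 212.5426052760123, 'extrinsics': array([[ 0.02047757, -0.99944706,  0.02619612, -0.0347317 ],
       [-0.99787632, -0.02205186, -0.0612909 ,  0.57522954],
       [ 0.06183469, -0.0248854 , -0.99777612,  1.1745782 ],
       [ 0.        ,  0.        ,  0.        ,  1.        ]])}
```

View pics/scene0.png

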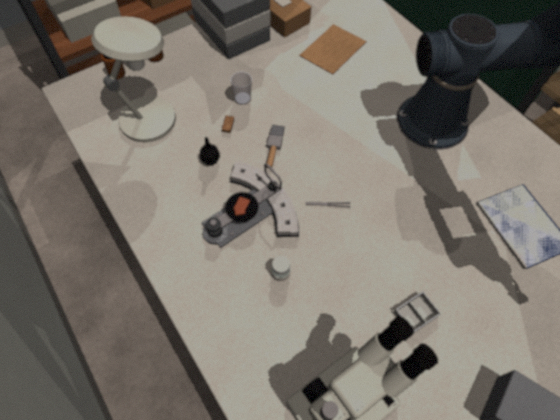

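View pics/top0.png

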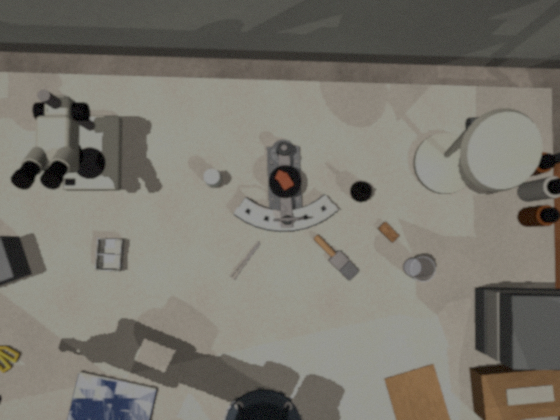

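The scope is at the left (y>0), around top px (90,150), so the swing is positive; the lamp is at the right. The ring is near top px (288,218) and scene px (272,180). I'll zoom in.

Run:
```python
import cv2,numpy as np
a=cv2.imread("pics/top0.png")[130:240,225:350];b=cv2.imread("pics/scene0.png")[155:250,195:310]
f=lambda i,w,h:cv2.resize(i,(w,h),interpolation=cv2.INTER_CUBIC)
A=f(a,625,550);B=f(b,690,570)
cv2.imwrite("pics/tc.png",cv2.convertScaleAbs(A,alpha=1.4));cv2.imwrite("pics/sc.png",cv2.convertScaleAbs(B,alpha=1.4))
```

```text
(no output)
```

View pics/tc.png

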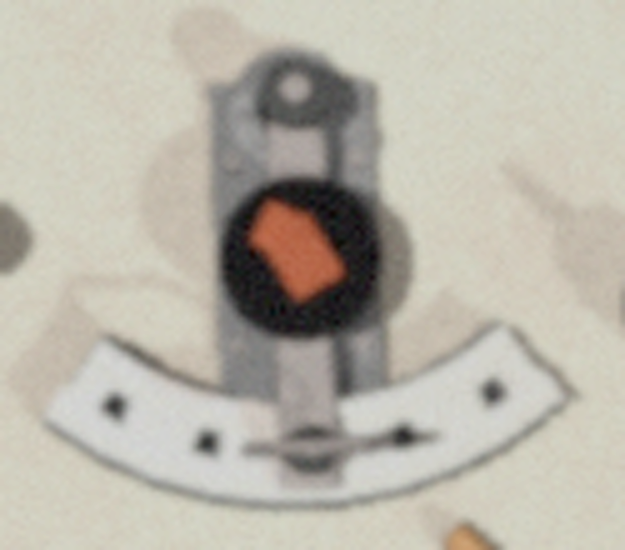

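View pics/sc.png

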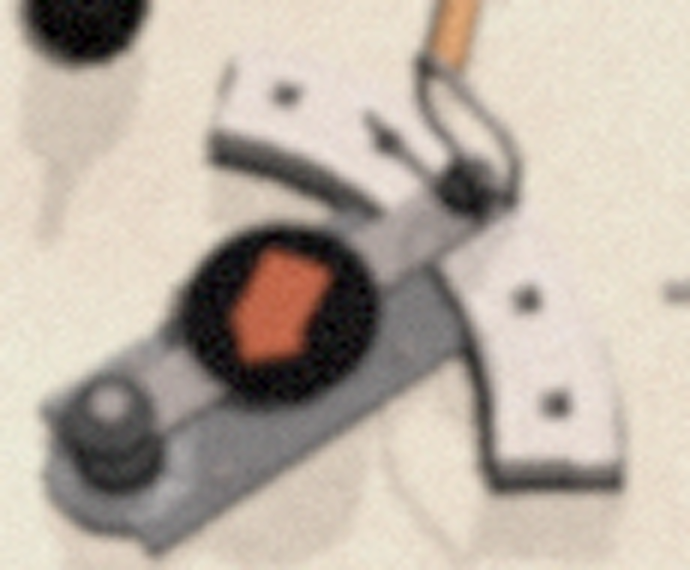

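Top crop holes are at (115,407), (207,443), (403,436) and (493,392); scene crop holes are at (287,95), (527,300) and (558,404). The ring stands upright over the middle hole, with its bar at top crop (245–435, 445). I'll cast the holes onto z=0.030 and fit the station pose.

```bash
cat > h.py <<'E'
import numpy as np
from station import sensors,cams
def cast(n,px,z):
    m=cams.camera_model(n);E=np.array(m['extrinsics']);R,t=E[:3,:3],E[:3,3]
    o=-R.T@t;d=R.T@np.array([(px[0]-m['cx'])/m['fx'],(px[1]-m['cy'])/m['fy'],1]);return o+d*(z-o[2])/d[2]
def proj(n,p):
    m=cams.camera_model(n);c=(np.array(m['extrinsics'])@np.append(p,1))[:3];return m['fx']*c[0]/c[2]+m['cx'],m['fy']*c[1]/c[2]+m['cy']
E
python3 - <<'E'
from h import *
from scipy.optimize import least_squares
T=[(.56,115,407),(.28,207,443),(-.28,403,436),(-.56,493,392)]
S=[(-.56,287,95),(.28,527,300),(.56,558,404)]
P=[(a,cast('top',((x+.5)/5-.5+225,(y+.5)/5-.5+130),.03)[:2],0) for a,x,y in T]+[(a,cast('scene',((x+.5)/6-.5+195,(y+.5)/6-.5+155),.03)[:2],1) for a,x,y in S]
def hole(v,a): return v[:2]+.19*np.array([-np.cos(v[2]+a),-np.sin(v[2]+a)])
# arm angle positive -> +y: direction from pivot (-cos a, +sin a)
def hole(v,a): b=v[2]-a; return v[:2]-.19*np.array([np.cos(b),np.sin(b)])
for sel in([0],[1],[0,1]):
    Q=[p for p in P if p[2] in sel]
    r=least_squares(lambda v:np.concatenate([hole(v,a)-p for a,p,_ in Q]),[.7,0,0]);v=r.x
    print(v,'res mm',np.round(r.fun*1000,1))
    print('ring',hole(v,0),'next',hole(v,.28))
for n,px in(('top',(212,178)),('top',(246,260)),('top',(322,240))):print(cast(n,px,.02))
h=hole(v,0)
for n,z in(('top',.125),('scene',.125)):print(n,proj(n,[*h,z]))
# ring top ends
for e in(-.02,.02):
    p=h+e*np.array([-np.sin(v[2]),np.cos(v[2])]);print('scene',[(np.array(proj('scene',[*p,z]))-[195,155])*6 for z in(.074,.125)],'top',(np.array(proj('top',[*p,.125]))-[225,130])*5)
E
```

```text
[ 0.74456973 -0.03658662  0.06059293] res mm [ 0.2 -0.1 -0.2 -0.3  0.1 -0.3 -0.1  0.7]
ring [ 0.55491841 -0.04809223] next [0.55912466 0.00476706]
[ 0.74414216 -0.03575267  0.05972941] res mm [ 0.   0.4 -0.2  0.1  0.2 -0.6]
ring [ 0.55448099 -0.04709451] next [0.55873287 0.00576113]
[ 0.74438935 -0.03617525  0.06054273] res mm [ 0.1  0.3 -0.4  0.2 -0.1  0.1 -0.3  1.1  0.4 -0.1 -0.  -0.4  0.4 -1.1]
ring [ 0.55473746 -0.04767134] next [0.55894636 0.00518774]
[0.66526555 0.15304352 0.02      ]
[0.44683122 0.0559963  0.02      ]
[ 0.50436912 -0.14702943  0.02      ]
top (np.float64(287.51364810988434), np.float64(218.6709738015494))
scene (np.float64(272.5227049315773), np.float64(170.2053627023442))
scene [array([437.83136394, 125.41340823]), array([436.63022546,  60.15049995])] top [353.16362719 441.77834619]
scene [array([493.1610708 , 186.58504392]), array([494.03197905, 122.73881341])] top [271.93007027 444.93305332]
```

Request:
move_arm --targets '[{"dx":0.3,"dy":-1,"rz":0.32},{"dx":0.3,"dy":-1,"rz":0.32},{"dx":0.3,"dy":-1},{"dx":0.3,"dy":-1},{"dx":0.3,"dy":-1},{"dx":0.3,"dy":-1},{"dx":0.3,"dy":-1},{"dx":0.3,"dy":-1},{"dx":0.3,"dy":-1},{"dx":0.3,"dy":-1}]' --claw 0

```text
schema error: expected keys dx, dy, dz, rx, ry, rz
```

Request:
move_arm --targets '[{"dx":0.9,"dy":-1},{"dx":0.9,"dy":-1},{"dx":0.9,"dy":-1},{"dx":0.9,"dy":-1},{"dx":0.9,"dy":-1},{"dx":0.9,"dy":-1},{"dx":0.9,"dy":-1},{"dx":0.9,"dy":-1},{"dx":0.9,"dy":-1},{"dx":0.9,"dy":-1}]'

```text
schema error: expected keys dx, dy, dz, rx, ry, rz
```

Request:
move_arm --targets '[{"dx":0.3,"dy":-1,"dz":0,"rx":0,"ry":0,"rz":0.32},{"dx":0.3,"dy":-1,"dz":0,"rx":0,"ry":0,"rz":0.32},{"dx":0.3,"dy":-1,"dz":0,"rx":0,"ry":0,"rz":0},{"dx":0.3,"dy":-1,"dz":0,"rx":0,"ry":0,"rz":0},{"dx":0.3,"dy":-1,"dz":0,"rx":0,"ry":0,"rz":0},{"dx":0.3,"dy":-1,"dz":0,"rx":0,"ry":0,"rz":0},{"dx":0.3,"dy":-1,"dz":0,"rx":0,"ry":0,"rz":0},{"dx":0.3,"dy":-1,"dz":0,"rx":0,"ry":0,"rz":0},{"dx":0.3,"dy":-1,"dz":0,"rx":0,"ry":0,"rz":0},{"dx":0.3,"dy":-1,"dz":0,"rx":0,"ry":0,"rz":0}]' --claw 0

```text
t: 1.35
tcp_pos: [0.2445, 0.3506, 0.2311]
tool_rot: [-0.03, 1.0, -0.0, -0.0]
force: [1.2, -0.1, 0.7]
finger_gap: -0.006
gripper_force: 0.0
```

Request:
move_arm --targets '[{"dx":0.9,"dy":-1,"dz":0,"rx":0,"ry":0,"rz":0},{"dx":0.9,"dy":-1,"dz":0,"rx":0,"ry":0,"rz":0},{"dx":0.9,"dy":-1,"dz":0,"rx":0,"ry":0,"rz":0},{"dx":0.9,"dy":-1,"dz":0,"rx":0,"ry":0,"rz":0},{"dx":0.9,"dy":-1,"dz":0,"rx":0,"ry":0,"rz":0},{"dx":0.9,"dy":-1,"dz":0,"rx":0,"ry":0,"rz":0},{"dx":0.9,"dy":-1,"dz":0,"rx":0,"ry":0,"rz":0},{"dx":0.9,"dy":-1,"dz":0,"rx":0,"ry":0,"rz":0},{"dx":0.9,"dy":-1,"dz":0,"rx":0,"ry":0,"rz":0},{"dx":0.9,"dy":-1,"dz":0,"rx":0,"ry":0,"rz":0}]'

```text
t: 2.6
tcp_pos: [0.4699, 0.1006, 0.231]
tool_rot: [-0.03, 1.0, 0.0, -0.0]
force: [0.3, 0.3, -0.6]
finger_gap: -0.002
gripper_force: 0.0
```

Request:
move_arm --targets '[{"dx":0.07,"dy":-0.77,"dz":0,"rx":0,"ry":0,"rz":0},{"dx":0.07,"dy":-0.77,"dz":0,"rx":0,"ry":0,"rz":0},{"dx":0.07,"dy":-0.77,"dz":0,"rx":0.018,"ry":-0.3,"rz":0},{"dx":0.07,"dy":-0.77,"dz":0,"rx":0.018,"ry":-0.3,"rz":0},{"dx":0.07,"dy":-0.77,"dz":0,"rx":0.018,"ry":-0.3,"rz":0},{"dx":0.07,"dy":-0.77,"dz":-0.5,"rx":0.018,"ry":-0.3,"rz":0},{"dx":0.07,"dy":-0.77,"dz":-0.5,"rx":0.018,"ry":-0.3,"rz":0},{"dx":0.07,"dy":-0.77,"dz":-0.5,"rx":0,"ry":0,"rz":0},{"dx":0,"dy":0,"dz":-0.5,"rx":0,"ry":0,"rz":0},{"dx":0,"dy":0,"dz":-0.5,"rx":0,"ry":0,"rz":0}]'

```text
t: 3.85
tcp_pos: [0.5044, -0.0065, 0.2246]
tool_rot: [-0.027, 0.958, 0.015, 0.285]
force: [0.2, -0.3, 0.4]
finger_gap: -0.003
gripper_force: 0.0
```

Run:
```python
from h import *
from scipy.spatial.transform import Rotation as R
import cv2
s=sensors.sense();print(s['t'],s['tcp_pos'],s['q'],s['force']);M=R.from_quat(s['tool_rot']).as_matrix();print(M.round(3))
c=np.array([.5547,-.0477,.0985]);print('ring centre in tool mm',(M.T@(c-s['tcp_pos'])*1000).round(1))
I=[cams.snapshot(n)[:,:,::-1] for n in('scene','wrist')]
I[0]=cv2.resize(I[0][100:250,180:380],(560,420),interpolation=2)
cv2.imwrite('pics/a.png',cv2.resize(np.hstack(I),(800,300)))
```

```text
3.85 [ 0.50435836 -0.00654401  0.22460838] [-0.38754422  0.26066643  2.15980361  0.92878863  0.31467256 -2.85174224] [ 0.21454626 -0.27146216  0.43694118]
[[-0.836 -0.061  0.546]
 [-0.044  0.998  0.045]
 [-0.548  0.014 -0.837]]
ring centre in tool mm [ 28.8 -45.9 131.1]
```

View pics/a.png

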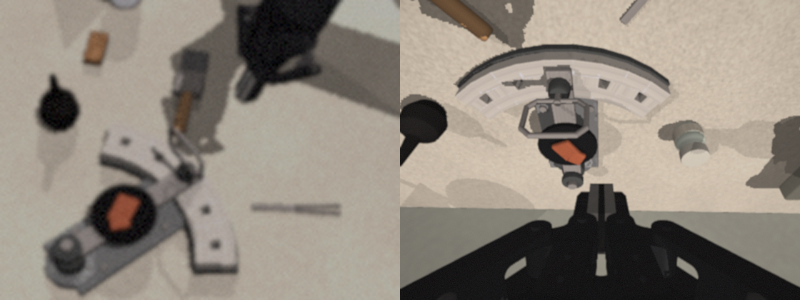

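The wrist view shows the ring ahead, but q6 has hit its -2.85 limit. The gripper is symmetric, so I'll spin it half a turn about its own axis.

Request:
move_arm --targets '[{"dx":0,"dy":0,"dz":0,"rx":0.187,"ry":0.016,"rz":-0.287},{"dx":0,"dy":0,"dz":0,"rx":0.187,"ry":0.016,"rz":-0.287},{"dx":0,"dy":0,"dz":0,"rx":0.187,"ry":0.016,"rz":-0.287},{"dx":0,"dy":0,"dz":0,"rx":0.187,"ry":0.016,"rz":-0.287},{"dx":0,"dy":0,"dz":0,"rx":0.187,"ry":0.016,"rz":-0.287},{"dx":0,"dy":0,"dz":0,"rx":0.187,"ry":0.016,"rz":-0.287},{"dx":0,"dy":0,"dz":0,"rx":0.187,"ry":0.016,"rz":-0.287},{"dx":0,"dy":0,"dz":0,"rx":0.187,"ry":0.016,"rz":-0.287},{"dx":0,"dy":0,"dz":0,"rx":0.187,"ry":0.016,"rz":-0.287},{"dx":0,"dy":0,"dz":0,"rx":0.187,"ry":0.016,"rz":-0.287}]'

```text
t: 5.2
tcp_pos: [0.5038, -0.0058, 0.2252]
tool_rot: [0.734, 0.617, 0.232, 0.164]
force: [1.2, -1.3, -0.1]
finger_gap: 0.001
gripper_force: 0.0
```

```bash
cat > st.py <<'E'
from h import *
from scipy.spatial.transform import Rotation as R
s=sensors.sense();print(s['t'],np.round(s['tcp_pos'],4),np.round(s['q'],3),np.round(s['force'],1));M=R.from_quat(s['tool_rot']).as_matrix();print(M.round(3))
c=np.array([.5547,-.0477,.0985]);print('ring centre in tool mm',(M.T@(c-s['tcp_pos'])*1000).round(1))
def plan(ty,yaw,p):  # tilt from vertical (deg), yaw, target
    r=np.array([np.cos(yaw),np.sin(yaw),0]);t=np.radians(ty);z=r*np.sin(t)-np.array([0,0,np.cos(t)]);y=-np.array([-r[1],r[0],0]);x=np.cross(y,z)
    w=R.from_matrix(np.c_[x,y,z]@M.T).as_rotvec();print('rot deg',np.degrees(w).round(2),'norm',(np.degrees(w)/30).round(3),'shift mm',((np.array(p)-s['tcp_pos'])*1000).round(1),'norm',((np.array(p)-s['tcp_pos'])/.025).round(2));return z
E
python3 - <<'E'
from st import *
u=np.array([np.cos(.06),np.sin(.06),0]);
z=u*np.sin(np.pi/4)-np.array([0,0,.7071])
plan(45,.06,c-.09*z)
E
```

```text
5.2 [ 0.5038 -0.0058  0.2252] [-0.386  0.258  2.157  0.904  0.319 -1.025] [ 1.2 -1.3 -0.1]
[[ 0.131  0.83   0.543]
 [ 0.982 -0.185  0.046]
 [ 0.138  0.527 -0.839]]
ring centre in tool mm [-51.9 -16.8 131.9]
rot deg [ 48.18  -6.8  -59.92] norm [ 1.606 -0.227 -1.997] shift mm [-12.7 -45.7 -63.1] norm [-0.51 -1.83 -2.52]
```

Request:
move_arm --targets '[{"dx":-0.05,"dy":-0.18,"dz":-0.25,"rx":0.2,"ry":-0.028,"rz":-0.25},{"dx":-0.05,"dy":-0.18,"dz":-0.25,"rx":0.2,"ry":-0.028,"rz":-0.25},{"dx":-0.05,"dy":-0.18,"dz":-0.25,"rx":0.2,"ry":-0.028,"rz":-0.25},{"dx":-0.05,"dy":-0.18,"dz":-0.25,"rx":0.2,"ry":-0.028,"rz":-0.25},{"dx":-0.05,"dy":-0.18,"dz":-0.25,"rx":0.2,"ry":-0.028,"rz":-0.25},{"dx":-0.05,"dy":-0.18,"dz":-0.25,"rx":0.2,"ry":-0.028,"rz":-0.25},{"dx":-0.05,"dy":-0.18,"dz":-0.25,"rx":0.2,"ry":-0.028,"rz":-0.25},{"dx":-0.05,"dy":-0.18,"dz":-0.25,"rx":0.2,"ry":-0.028,"rz":-0.25},{"dx":-0.05,"dy":-0.18,"dz":-0.25,"rx":0,"ry":0,"rz":0},{"dx":-0.05,"dy":-0.18,"dz":-0.25,"rx":0,"ry":0,"rz":0}]'

```text
t: 6.45
tcp_pos: [0.4918, -0.0515, 0.1626]
tool_rot: [0.924, 0.031, 0.381, -0.009]
force: [0.1, -0.7, 0.1]
finger_gap: -0.001
gripper_force: 0.0
```

Run:
```python
from st import *
u=np.array([np.cos(.06),np.sin(.06),0]);
z=u*np.sin(np.pi/4)-np.array([0,0,.7071])
plan(45,.06,c-.03*z)
```

```text
6.45 [ 0.4918 -0.0515  0.1626] [-0.614  0.535  2.401  2.305  0.632 -1.365] [ 0.1 -0.7  0.1]
[[ 0.708  0.065  0.703]
 [ 0.051 -0.998  0.041]
 [ 0.704  0.007 -0.71 ]]
ring centre in tool mm [-0.4 -0.2 89.9]
rot deg [ 0.42 -0.18 -0.29] norm [ 0.014 -0.006 -0.01 ] shift mm [ 41.8   2.5 -42.9] norm [ 1.67  0.1  -1.72]
```

Request:
move_arm --targets '[{"dx":0.31,"dy":0.02,"dz":-0.31,"rx":0.007,"ry":-0.003,"rz":-0.005},{"dx":0.31,"dy":0.02,"dz":-0.31,"rx":0.007,"ry":-0.003,"rz":-0.005},{"dx":0.31,"dy":0.02,"dz":-0.31,"rx":0,"ry":0,"rz":0},{"dx":0.31,"dy":0.02,"dz":-0.31,"rx":0,"ry":0,"rz":0},{"dx":0.31,"dy":0.02,"dz":-0.31,"rx":0,"ry":0,"rz":0},{"dx":0.31,"dy":0.02,"dz":-0.31,"rx":0,"ry":0,"rz":0},{"dx":0,"dy":0,"dz":0,"rx":0,"ry":0,"rz":0},{"dx":0,"dy":0,"dz":0,"rx":0,"ry":0,"rz":0},{"dx":0,"dy":0,"dz":0,"rx":0,"ry":0,"rz":0},{"dx":0,"dy":0,"dz":0,"rx":0,"ry":0,"rz":0}]'

```text
t: 7.7
tcp_pos: [0.5378, -0.0486, 0.1167]
tool_rot: [0.924, 0.026, 0.382, -0.011]
force: [0.7, -0.2, -0.2]
finger_gap: 0.001
gripper_force: 0.0
```

Run:
```python
from st import *
import cv2
z=M[:,2];plan(45,.06,c+.02*z)
W=cams.snapshot('wrist')[:,:,::-1];S=cams.snapshot('scene')[:,:,::-1][130:220,220:340]
cv2.imwrite('pics/b.png',cv2.resize(np.hstack([cv2.resize(S,(560,420),interpolation=2),W]),(800,300)))
```

```text
7.7 [ 0.5378 -0.0486  0.1167] [-0.522  0.682  2.313  2.464  0.667 -1.439] [ 0.7 -0.2 -0.2]
[[ 0.706  0.057  0.706]
 [ 0.039 -0.998  0.041]
 [ 0.707 -0.001 -0.707]]
ring centre in tool mm [-0.9  0.1 24.8]
rot deg [-0.08 -0.01  0.19] norm [-0.003 -0.     0.006] shift mm [ 31.    1.7 -32.3] norm [ 1.24  0.07 -1.29]
```

View pics/b.png

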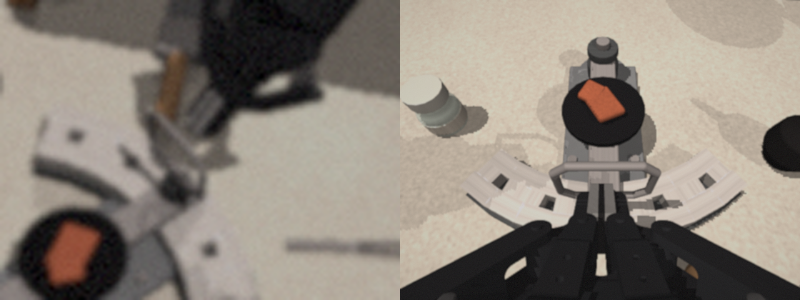

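The shut tips (wrist px ~602,190) are centred on the ring (550–655), just below its top bar. Inserting now.

Request:
move_arm --targets '[{"dx":0.155,"dy":0.01,"dz":-0.16,"rx":0,"ry":0,"rz":0},{"dx":0.155,"dy":0.01,"dz":-0.16,"rx":0,"ry":0,"rz":0},{"dx":0.155,"dy":0.01,"dz":-0.16,"rx":0,"ry":0,"rz":0},{"dx":0.155,"dy":0.01,"dz":-0.16,"rx":0,"ry":0,"rz":0},{"dx":0.155,"dy":0.01,"dz":-0.16,"rx":0,"ry":0,"rz":0},{"dx":0.155,"dy":0.01,"dz":-0.16,"rx":0,"ry":0,"rz":0},{"dx":0.155,"dy":0.01,"dz":-0.16,"rx":0,"ry":0,"rz":0},{"dx":0.155,"dy":0.01,"dz":-0.16,"rx":0,"ry":0,"rz":0},{"dx":0,"dy":0,"dz":0,"rx":0,"ry":0,"rz":0},{"dx":0,"dy":0,"dz":0,"rx":0,"ry":0,"rz":0}]'

```text
t: 9.05
tcp_pos: [0.5688, -0.0465, 0.0844]
tool_rot: [0.924, 0.026, 0.382, -0.012]
force: [-1.0, -0.3, -0.9]
finger_gap: -0.002
gripper_force: 0.0
```

Request:
move_arm --targets '[{"dx":0,"dy":0,"dz":0.06,"rx":0,"ry":0,"rz":0},{"dx":0,"dy":0,"dz":0.06,"rx":0,"ry":0,"rz":0},{"dx":0,"dy":0,"dz":0.06,"rx":0,"ry":0,"rz":0},{"dx":0,"dy":0,"dz":0.06,"rx":0,"ry":0,"rz":0},{"dx":0,"dy":0,"dz":0.06,"rx":0,"ry":0,"rz":0},{"dx":0,"dy":0,"dz":0.06,"rx":0,"ry":0,"rz":0},{"dx":0,"dy":0,"dz":0.06,"rx":0,"ry":0,"rz":0},{"dx":0,"dy":0,"dz":0.06,"rx":0,"ry":0,"rz":0},{"dx":0,"dy":0,"dz":0,"rx":0,"ry":0,"rz":0},{"dx":0,"dy":0,"dz":0,"rx":0,"ry":0,"rz":0}]'

```text
t: 10.3
tcp_pos: [0.5681, -0.0463, 0.0958]
tool_rot: [0.924, 0.026, 0.381, -0.012]
force: [-3.0, -0.4, -6.3]
finger_gap: -0.003
gripper_force: 3.4
```

Request:
move_arm --targets '[{"dx":0,"dy":0,"dz":0.06,"rx":0,"ry":0,"rz":0},{"dx":0,"dy":0,"dz":0.06,"rx":0,"ry":0,"rz":0},{"dx":0,"dy":0,"dz":0.06,"rx":0,"ry":0,"rz":0},{"dx":0,"dy":0,"dz":0.06,"rx":0,"ry":0,"rz":0},{"dx":0,"dy":0,"dz":0.06,"rx":0,"ry":0,"rz":0},{"dx":0,"dy":0,"dz":0.06,"rx":0,"ry":0,"rz":0},{"dx":0,"dy":0,"dz":0,"rx":0,"ry":0,"rz":0},{"dx":0,"dy":0,"dz":0,"rx":0,"ry":0,"rz":0},{"dx":0,"dy":0,"dz":0,"rx":0,"ry":0,"rz":0},{"dx":0,"dy":0,"dz":0,"rx":0,"ry":0,"rz":0}]'

```text
t: 11.55
tcp_pos: [0.5682, -0.0463, 0.105]
tool_rot: [0.924, 0.026, 0.381, -0.012]
force: [-6.4, -0.3, -7.9]
finger_gap: 0.003
gripper_force: 4.7
```

Run:
```python
from st import *
import cv2
W=cams.snapshot('wrist')[:,:,::-1];S=cams.snapshot('scene')[:,:,::-1][130:220,220:340]
cv2.imwrite('pics/c.png',cv2.resize(np.hstack([cv2.resize(S,(560,420),interpolation=2),W]),(800,300)))
piv=np.array([.7444,-.0362])
rel=np.array(s['tcp_pos'])[:2]-piv
for a in(0,.07,.14,.21,.28):
    C,S_=np.cos(-a),np.sin(-a);q=piv+np.array([[C,-S_],[S_,C]])@rel;print(a,((q-s['tcp_pos'][:2])*1000).round(1))
```

```text
11.55 [ 0.5682 -0.0463  0.105 ] [-0.472  0.706  2.238  2.478  0.618 -1.395] [-6.4 -0.3 -7.9]
[[ 0.708  0.057  0.704]
 [ 0.039 -0.998  0.042]
 [ 0.705 -0.002 -0.709]]
ring centre in tool mm [-14.2   0.6  -5. ]
0 [0. 0.]
0.07 [-0.3 12.3]
0.14 [ 0.3 24.7]
0.21 [ 1.8 37. ]
0.28 [ 4.1 49.1]
```

View pics/c.png

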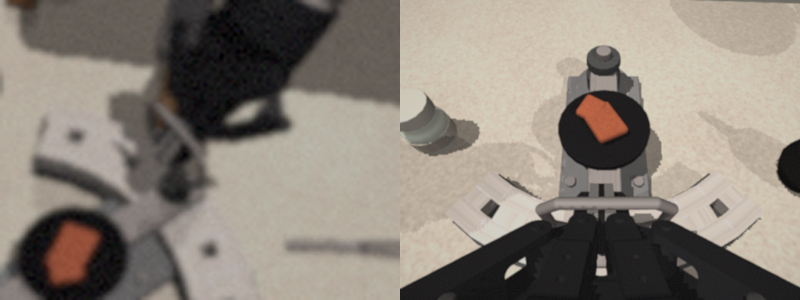

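The ring's top bar rests across the fingers (wrist px 540–675, 205) and the pin is up about 14 mm. Starting the swing along the arc.

Request:
move_arm --targets '[{"dx":0,"dy":0,"dz":0.04,"rx":0,"ry":0,"rz":0},{"dx":0,"dy":0,"dz":0.04,"rx":0,"ry":0,"rz":0},{"dx":0,"dy":0.12,"dz":0,"rx":0,"ry":0,"rz":-0.033},{"dx":0,"dy":0.12,"dz":0,"rx":0,"ry":0,"rz":-0.033},{"dx":0,"dy":0.12,"dz":0,"rx":0,"ry":0,"rz":-0.033},{"dx":0,"dy":0.12,"dz":0,"rx":0,"ry":0,"rz":-0.033},{"dx":0,"dy":0.12,"dz":0,"rx":0,"ry":0,"rz":-0.033},{"dx":0,"dy":0.12,"dz":0,"rx":0,"ry":0,"rz":-0.033},{"dx":0,"dy":0.12,"dz":0,"rx":0,"ry":0,"rz":-0.033},{"dx":0,"dy":0.12,"dz":0,"rx":0,"ry":0,"rz":-0.033}]'

```text
t: 12.9
tcp_pos: [0.5686, -0.0223, 0.1071]
tool_rot: [0.923, -0.038, 0.382, 0.015]
force: [-3.5, -0.3, -8.7]
finger_gap: -0.001
gripper_force: 4.2
```

Request:
move_arm --targets '[{"dx":0.013,"dy":0.1,"dz":0,"rx":0,"ry":0,"rz":-0.027},{"dx":0.013,"dy":0.1,"dz":0,"rx":0,"ry":0,"rz":-0.027},{"dx":0.013,"dy":0.1,"dz":0,"rx":0,"ry":0,"rz":-0.027},{"dx":0.013,"dy":0.1,"dz":0,"rx":0,"ry":0,"rz":-0.027},{"dx":0.015,"dy":0.1,"dz":0,"rx":0,"ry":0,"rz":-0.027},{"dx":0.015,"dy":0.1,"dz":0,"rx":0,"ry":0,"rz":-0.027},{"dx":0.015,"dy":0.1,"dz":0,"rx":0,"ry":0,"rz":-0.027},{"dx":0.015,"dy":0.1,"dz":0,"rx":0,"ry":0,"rz":-0.027},{"dx":0.015,"dy":0.1,"dz":0,"rx":0,"ry":0,"rz":-0.027},{"dx":0,"dy":0,"dz":0,"rx":0,"ry":0,"rz":0}]'

```text
t: 14.15
tcp_pos: [0.5723, 0.0006, 0.1075]
tool_rot: [0.919, -0.096, 0.381, 0.039]
force: [-3.6, 1.5, -8.6]
finger_gap: -0.003
gripper_force: 4.2
```

Run:
```python
from st import *
import cv2
piv=np.array([.7444,-.0362])
# arm angle from sherd and stage: red centroid & dark stage in top view vs start
def red(im):
    h=cv2.cvtColor(im,cv2.COLOR_BGR2HSV);m=cv2.inRange(h,(0,120,60),(14,255,255));m[:140]=0;m[210:]=0;m[:,:240]=0;m[:,330:]=0
    M=cv2.moments(m,True);return M['m00'],(M['m10']/M['m00'],M['m01']/M['m00'])
a=cv2.imread('pics/top0.png');b=cams.snapshot('top')[:,:,::-1].copy();S=cams.snapshot('scene')[:,:,::-1][130:220,220:340]
an=[]
for i in(a,b):
    n,p=red(i);q=cast('top',p,.066)[:2]-piv;an.append(np.arctan2(-q[1],-q[0]));print(n,p,q,np.hypot(*q))
print('arm angle',an[0]-an[1])
W=cams.snapshot('wrist')[:,:,::-1]
cv2.imwrite('pics/d.png',np.hstack([cv2.resize(b[130:240,225:350],(400,352),interpolation=2),cv2.resize(W,(400,352))]))
```

```text
14.15 [0.5723 0.0006 0.1075] [-0.187  0.699  2.223  3.167  0.566 -1.576] [-3.6  1.5 -8.6]
[[ 0.691 -0.206  0.692]
 [-0.147 -0.979 -0.145]
 [ 0.707 -0.001 -0.707]]
ring centre in tool mm [-11.5  50.9   1.2]
243.0 (283.81069958847735, 179.47325102880657) [-0.08481032 -0.00287246] 0.08485894746370062
258.0 (275.13178294573646, 178.25968992248062) [-0.08217463  0.01980085] 0.08452658385686447
arm angle 0.27030939067603166
```

View pics/d.png

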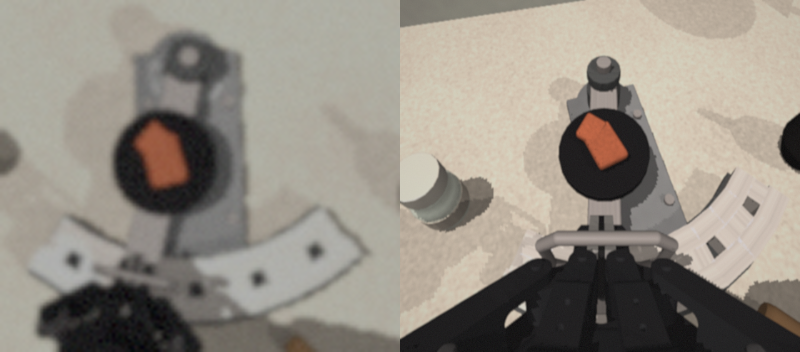

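The arm has reached about 0.27 rad with the ring still centred on the fingers. I'll add the last 2 mm, then lower partway and check the force.

Request:
move_arm --targets '[{"dx":0.012,"dy":0.045,"dz":0,"rx":0,"ry":0,"rz":-0.011},{"dx":0.012,"dy":0.045,"dz":0,"rx":0,"ry":0,"rz":-0.011},{"dx":0,"dy":0,"dz":0,"rx":0,"ry":0,"rz":0},{"dx":0,"dy":0,"dz":-0.08,"rx":0,"ry":0,"rz":0},{"dx":0,"dy":0,"dz":-0.08,"rx":0,"ry":0,"rz":0},{"dx":0,"dy":0,"dz":-0.08,"rx":0,"ry":0,"rz":0},{"dx":0,"dy":0,"dz":-0.08,"rx":0,"ry":0,"rz":0},{"dx":0,"dy":0,"dz":-0.08,"rx":0,"ry":0,"rz":0},{"dx":0,"dy":0,"dz":0,"rx":0,"ry":0,"rz":0},{"dx":0,"dy":0,"dz":0,"rx":0,"ry":0,"rz":0}]'

```text
t: 15.55
tcp_pos: [0.5728, 0.0022, 0.0975]
tool_rot: [0.918, -0.102, 0.38, 0.041]
force: [-3.9, 0.7, -6.1]
finger_gap: -0.002
gripper_force: 3.8
```

The force still tracks the spring below plate height, so the pin is entering the hole. Lowering until the bar is free.

Request:
move_arm --targets '[{"dx":0,"dy":0,"dz":-0.075,"rx":0,"ry":0,"rz":0},{"dx":0,"dy":0,"dz":-0.075,"rx":0,"ry":0,"rz":0},{"dx":0,"dy":0,"dz":-0.075,"rx":0,"ry":0,"rz":0},{"dx":0,"dy":0,"dz":-0.075,"rx":0,"ry":0,"rz":0},{"dx":0,"dy":0,"dz":-0.075,"rx":0,"ry":0,"rz":0},{"dx":0,"dy":0,"dz":-0.075,"rx":0,"ry":0,"rz":0},{"dx":0,"dy":0,"dz":-0.075,"rx":0,"ry":0,"rz":0},{"dx":0,"dy":0,"dz":0,"rx":0,"ry":0,"rz":0},{"dx":0,"dy":0,"dz":0,"rx":0,"ry":0,"rz":0},{"dx":0,"dy":0,"dz":0,"rx":0,"ry":0,"rz":0}]'

```text
t: 16.8
tcp_pos: [0.5728, 0.0022, 0.0844]
tool_rot: [0.918, -0.102, 0.381, 0.041]
force: [0.3, -0.8, 0.4]
finger_gap: 0.001
gripper_force: 0.0
```

Run:
```python
from st import *
import cv2
n=np.array([.5589,.0052,.0985]);print('new ring centre in tool',(M.T@(n-s['tcp_pos'])*1000).round(1))
W=cams.snapshot('wrist')[:,:,::-1];S=cams.snapshot('scene')[:,:,::-1][130:220,220:340]
cv2.imwrite('pics/e.png',cv2.resize(np.hstack([cv2.resize(S,(560,420),interpolation=2),W]),(800,300)))
```

```text
16.8 [0.5728 0.0022 0.0844] [-0.175  0.764  2.224  3.194  0.632 -1.58 ] [ 0.3 -0.8  0.4]
[[ 0.69  -0.218  0.69 ]
 [-0.155 -0.976 -0.153]
 [ 0.707 -0.001 -0.707]]
ring centre in tool mm [  5.2  52.6 -14.9]
new ring centre in tool [ -0.1   0.1 -20.1]
```

View pics/e.png

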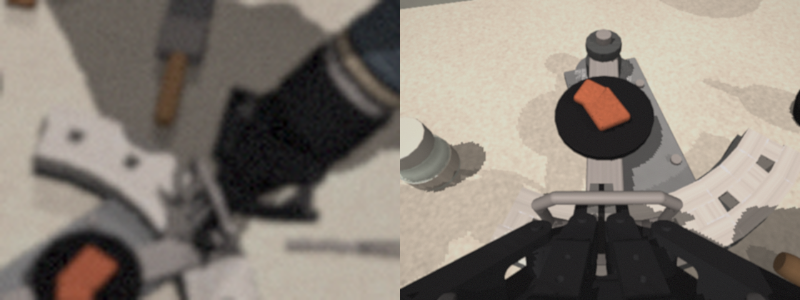

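There is no contact, and the fingers sit centred in the ring, which is one hole over. Withdrawing along the tool axis.

Request:
move_arm --targets '[{"dx":-0.165,"dy":0.037,"dz":0.17,"rx":0,"ry":0,"rz":0},{"dx":-0.165,"dy":0.037,"dz":0.17,"rx":0,"ry":0,"rz":0},{"dx":-0.165,"dy":0.037,"dz":0.17,"rx":0,"ry":0,"rz":0},{"dx":-0.165,"dy":0.037,"dz":0.17,"rx":0,"ry":0,"rz":0},{"dx":-0.165,"dy":0.037,"dz":0.17,"rx":0,"ry":0,"rz":0},{"dx":-0.33,"dy":0.073,"dz":0.34,"rx":0,"ry":0,"rz":0},{"dx":-0.33,"dy":0.073,"dz":0.34,"rx":0,"ry":0,"rz":0},{"dx":-0.33,"dy":0.073,"dz":0.34,"rx":0,"ry":0,"rz":0},{"dx":-0.33,"dy":0.073,"dz":0.34,"rx":0,"ry":0,"rz":0},{"dx":0,"dy":0,"dz":0,"rx":0,"ry":0,"rz":0}]'

```text
t: 18.15
tcp_pos: [0.5184, 0.0144, 0.1403]
tool_rot: [0.918, -0.102, 0.38, 0.041]
force: [-0.0, -1.1, 0.2]
finger_gap: -0.005
gripper_force: 0.0
```

Run:
```python
from st import *
import cv2
W=cams.snapshot('wrist')[:,:,::-1];S=cams.snapshot('scene')[:,:,::-1][100:250,180:380]
cv2.imwrite('pics/f.png',cv2.resize(np.hstack([cv2.resize(S,(560,420),interpolation=2),W]),(800,300)))
```

```text
18.15 [0.5184 0.0144 0.1403] [-0.167  0.609  2.34   3.207  0.594 -1.586] [-0.  -1.1  0.2]
[[ 0.69  -0.218  0.69 ]
 [-0.155 -0.976 -0.153]
 [ 0.707 -0.001 -0.707]]
ring centre in tool mm [ 5.1 52.7 64.1]
```

View pics/f.png

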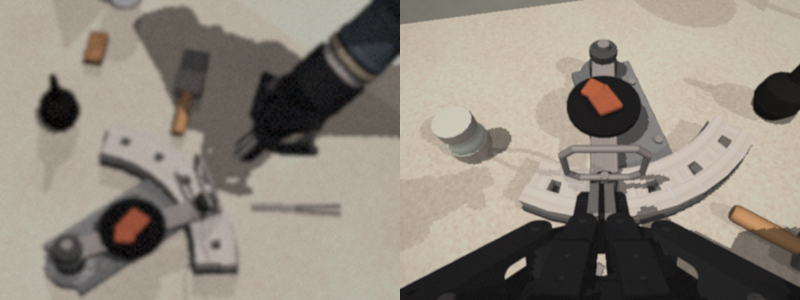

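The tips are clear. One hole shows left of the ring and three show to its right, so it is one hole over, with the loose items unmoved.

```bash
python3 -c "
from station import order
print(order.sign_off())"
```

```text
the job is handed in; nothing more can be done
None
```

The pin was lifted, the arm swung one hole left towards the microscope (about +0.28 rad) and the pin lowered home there; the fingers were withdrawn clear and the job handed in at about 18 s, though the sign-off returned no verdict.

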